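Find the heavy side of a rotor on the balancing stand

TASK

The rotor on the balancing stand has a heavy side that cannot be seen. Draw the flat locking plate straight up out of its slotted holder by its top edge and lay it gently flat on the bench away from the stand, then turn the freed rotor by hand, both ways, to find out which side is heavy: its greased bearings drag, so left alone it stops well short of the bottom. Finish while holding the rotor still by its rim with the heavy side straight down (so that the light spot at the top could be marked), without letting go, and leave the other things on the bench where they are.

Things in the scene. Friction and masses are not known exactly. Their poses are not given: they have to be found in the camera images.
- stand: Fixed grey balancing stand on the left half of the bench, turned roughly towards the robot. Origin: centre of its underside, right under the middle of the rotor disc; x points away from the robot along the axle, y to its left, z up. Base 135 mm (x -75 to +60) by 130 mm (y), 12 mm thick. Two bearing posts, 44 mm wide, 10 mm thick, at x = +-31 mm, tops at z = 114 mm.
- holder (a point): Mouth of the slotted holder on the stand, at x = -50 mm, z = 118 mm: two upright aluminium channels that guide the locking plate's side edges; slot 7 mm wide in x, open at the top, slot floor at z = 78 mm; outer faces at y = +-48 mm, 17 mm deep in x.
- axle (a point): Point on the axle in the middle of the rotor, 100 mm above the bench. The rotor is a plain upright aluminium disc, 120 mm in diameter, 24 mm thick, axle level along the stand's x. It can be pinched across its two flat faces at any place of its rim above the posts, from above or with the hand tilted sideways along the rim; 25 mm free on both sides.
- rotor (a joint): Angle of the rotor, within 15 degrees of 0 at the start, growing clockwise as the robot sees it (the top moves towards the stand's -y); endless. Free, let go, it swings slowly (1 to 3 s, no overshoot) towards heavy side down, but drag stops it while the heavy side is still 24 to 37 degrees short of the bottom. Put closer than that to the bottom, or as close to the top, it stays where it is.
- rim_mark (a point): Dark saw mark across the rotor's rim (60 mm from the axle, at the top at angle 0), beside a bore in the face larger than the other five. It says nothing about the heavy side: a lump of 0.25 to 0.36 kg hidden in the casting 34 mm off the axle, at another angle every time, never within 75 degrees of the bottom at the start. Drag 0.05 N m; lump's torque at most 0.085 to 0.12 N m.
- shank (a point): The axle's front end, a 20 mm square shank 50 mm in front of the disc's middle. The locking plate's fork straddles it, so the rotor cannot turn more than about 15 degrees either way until the plate is drawn up.
- plate: Locking plate: loose steel plate, 5 mm thick (its x), 70 mm wide (y), 90 mm tall (z), 0.14 kg, a fork cut in its lower edge (gap 23 mm, 38 mm deep). Origin: middle of its lower edge. It stands upright in the slotted holder, lower edge 78 mm and top edge 168 mm above the bench; raised by 40 mm it is clear. The rotor leans on it, so it drags a little.
- plate_mid (a point): Centre of the locking plate, 45 mm above its lower edge (2.5 mm above the bench when it lies flat). The bench to the right of the hex key (y below -0.1 m, x 0.40 to 0.55 m) is free to lay it on; the tube rack behind that is about 150 mm high, begins at x = 0.57 m and must be cleared.
- hex_key: Bystander: black hex key, 89 x 34 x 9 mm, lying on the bench; leave it alone.
- torch: Bystander: black pen torch, 111 x 28 mm, lying on the bench; leave it alone.
- tally_counter: Bystander: round grey tally counter, 53 x 48 x 24 mm, on the bench; leave it alone.
- wood_block: Bystander: wooden block, 30 x 39 x 44 mm, on the bench; leave it alone.
There are look-alikes about, which are no part of the job. There is more than one size of the plate; the job needs the largest.

How it is judged:
On the way, in this order (a step that is already met when the one before it is completed fails the run):
1. the locking plate has been drawn up out of the slot (z of plate in the frame of stand above 0.122 m), for 0.1 s.
2. the locking plate lies flat on the bench (height (world z) of plate_mid below 0.02 m and horizontal distance between plate_mid and stand above 0.11 m and contact force between plate and the fingers below 0.2 N and contact force between plate and stand below 0.1 N), for 0.2 s.
At the end, for the whole second after the job is handed in: Hidden lump straight below the axle within 15 degrees, rotor gripped by the fingers (over 3 N) and still (under 0.08 rad/s); plate released flat on the bench (centre below 20 mm), over 110 mm from the stand's centre, not touching the stand (all of step 2 and y of lump_c0 in the frame of stand between -0.0088 and 0.0088 m and z of lump_c0 in the frame of stand below 0.1 m and contact force between the fingers and rotor above 3 N and velocity of joint rotor between -0.08 and 0.08 rad/s); the arm keeps its last pose, push and grip.
It fails at once if the hex key is moved by more than 30 mm (distance of hex_key from where it was at the start of the episode above 0.03 m).
It fails at once if the torch is moved by more than 30 mm (distance of torch from where it was at the start of the episode above 0.03 m).
It fails at once if the tally counter is moved by more than 30 mm (distance of tally_counter from where it was at the start of the episode above 0.03 m).
It fails at once if the wood block is moved by more than 30 mm (distance of wood_block from where it was at the start of the episode above 0.03 m).
It fails at once if the plate is thrown or dropped from a height (let go and faster than 1.2 m/s) (linear speed of plate above 1.2 m/s and contact force between plate and the fingers below 0.1 N).
It also fails if it takes over 72 s, if anything falls off the work surface, if the arm or the gripper's body presses on something with over 40 N, if the wrist force passes 120 N, or if a joint passes its speed limit or range.

ROBOT

A 6-joint arm with a two-finger parallel gripper is mounted at the origin on a cart in front of the work surface, level with it; the furniture and walls round the work are solid. World frame = base frame: x ahead of the robot, y to its left, z up, the work surface at z = 0. Lengths are in m, angles in rad, forces in N, time in s.
With the tool pointing down it reaches from about 0.35 to 0.925 m from the base axis. Payload 6.4 kg.
Tool frame: the origin (TCP) lies at the very end of the fingers, on their centre line; the grasp point (between the pads) lies 19 mm behind it (bot.grasp_offset is the distance from the TCP to the grasp point, in m); z points along the fingers, y is the line along which they close (so a half turn about z gives the same grasp; the last joint's range is limited). The gripper opens to 94 mm and grips with 3 to 60 N. Pads are 16 mm wide; open, the fingers measure 119 mm over their backs; the gripper's body (75 mm by 177 mm) begins 78 mm behind the grasp point.
Start: joints at [1.007, 0.245, 1.558, -0, 1.339, -0.174], TCP at [0.247, 0.601, 0.205] pointing down, gripper open.
Joint ranges: [-3.13, 3.13], [-1.02, 2.26], [0.13, 2.54], [-0.95, 4.09], [0.21, 2.88], [-2.74, 2.74]. Speed limits (rad/s): [2.57, 2.57, 3.14, 3.14, 3.14, 3.14].

INTERFACE

Orientations are given as a unit quaternion [x, y, z, w].
In Python, from plant import bot gives the robot as it stands. The module is installed in compiled form; this text tells all that it offers. Calls block until the motion is done:
- bot.movep(position, orientation): joint-space move of the TCP to a pose.
- bot.servo_line(position, ori=None, velocity=0.15, max_force=None): straight line of the TCP; ori=None keeps the orientation; velocity is the mean speed in m/s. With max_force (N) it stops when the force on the tool has changed by that much, and returns True; else False.
- bot.set_joints(angles): joint-space move.
- bot.command_gripper(opening): opening from 0.0 (shut) to 1.0 (fully open); the grip force is fixed at half the most; returns when the fingers have stopped.
- bot.hold(seconds).
- bot.solve_ik(position, orientation): joint angles nearest the present ones, or None.
- bot.read_state(): the state.
- bot.snapshot(name): name is "scene" or "top" or "wrist"; returns (picture, depth): 480x640x3 uint8, blue, green, red; 480x640 float32, m along the optical axis (not along the pixel's ray), 0 where there is no reading.
- bot.camera_info(name): a dict with "vertical_fov" (degrees; the focal length in pixels is half the picture's height over the tangent of half this angle, whatever the lens; pixels are square), "cx", "cy" (the principal point, pixels), "xyz" and "orientation" of the camera in the world. Camera axes: x right, y down, z forward; pixel columns grow to the right and rows downward; lengths in m; the calibration is good to about 2 mm. A picture is of the moment at which its call begins: read the wrist's pose just before it. camera_info takes no time and is no camera call; for the wrist camera it gives the pose at the moment of the call.
A pose or a line that the arm cannot do raises bot.Unreachable and nothing moves.
- bot.hand_in(): hands the job in; it is judged then, once.
Trained networks look in the newest picture that a camera, given by its name, has taken for a name from the list of things; names that differ only in an ending like _2 or _b are one class to them, and where a whole thing is asked for, a point or a joint stands for the part that bears it (a point fixed in the world has none). Each returns a list of dicts, best first, with "confidence" (0 to 1); they miss things now and then, are a little off and sometimes report something else, mostly with a low value. They report only what shows in the picture. A call takes as long as a camera call. They do not tell look-alikes from the thing itself.
- bot.silhouettes(thing, camera): "pixels" (480x640 bool, what is visible of it) and "rect" ([left, top, right, bottom] in pixels, round what is visible of it).
- bot.pinpoint(thing, camera): "point" ([column, row] in pixels: a listed point, or the origin of a listed thing).
The state is a dict: "clock": time; "q": joint angles; "dq": joint speeds; "tau": joint torques, N m; "position": TCP position; "tcp_rot": TCP orientation; "force": force on the tool from outside, world axes, zero at the start; "wrist_torque": the same for the moment, N m; "opening": opening from 0.0 (shut) to 1.0 (fully open); "grip_force": force on a finger pad.
Only numpy, scipy, OpenCV 4.12 (cv2) and the standard library are available. Lean on these libraries where they do the work, as an engineer would, in place of code of your own. Each camera call takes 0.05 s, during which the arm holds its last target. There are 200 camera calls.

## Working session

There is one attempt and no reset: what is moved stays moved. The work goes in short steps, each a Python script; the robot and the scene stay as the last script left them, time stands still between calls to the robot, and variables do not carry over. Pictures are saved under pics/ and viewed, at most 10 in all, crops included, and the job is handed in when it is done.

```bash
mkdir -p pics; cat > h.py <<'E'
import numpy as np, cv2
from plant import bot
from scipy.spatial.transform import Rotation as R
def cam(n):
    c=bot.camera_info(n); f=240/np.tan(np.radians(c['vertical_fov'])/2)
    return f,c['cx'],c['cy'],np.array(c['xyz']),R.from_quat(c['orientation']).as_matrix()
def cloud(n,depth,c=None):
    f,cx,cy,t,M=c or cam(n); v,u=np.mgrid[:480,:640]
    P=np.stack([(u-cx)/f*depth,(v-cy)/f*depth,depth],-1)
    return P@M.T+t
def proj(n,p,c=None):
    f,cx,cy,t,M=c or cam(n); q=(np.array(p)-t)@M; return q[...,0]/q[...,2]*f+cx,q[...,1]/q[...,2]*f+cy
E
python3 - <<'E'
from h import *
for n in('scene','top'):
    p,d=bot.snapshot(n); cv2.imwrite(f'pics/{n}0.png',p); np.save(f'{n}0.npy',d); C=cloud(n,d)
    print(n,bot.camera_info(n))
    for th in('plate','stand','rotor','holder','axle','rim_mark','shank','plate_mid','hex_key'):
        for r in bot.pinpoint(th,n)[:3]:
            u,v=np.round(r['point']).astype(int)
            print(th,round(r['confidence'],2),u,v,C[min(max(v,0),479),min(max(u,0),639)].round(3))
print(bot.read_state())
E
```

```text
scene {'vertical_fov': 55.70920644861365, 'cx': 327.61922223164424, 'cy': 237.8493279372971, 'xyz': array([ 0.06662497, -0.12182222,  0.69865208]), 'orientation': array([ 0.84804606, -0.36238397,  0.16221119, -0.35097475])}
plate 0.73 375 241 [0.655 0.27  0.006]
plate 0.67 295 247 [0.524 0.384 0.001]
plate 0.65 328 275 [0.478 0.246 0.06 ]
stand 0.85 335 280 [0.482 0.232 0.054]
stand 0.18 330 279 [0.479 0.241 0.052]Traceback (most recent call last):
  File "<stdin>", line 6, in <module>
ValueError: it knows: axle, hex_key, holder, plate, plate_mid, rim_mark, shank, stand, tally_counter, torch, wood_block
```

```bash
python3 - <<'E'
from h import *
for n in('scene','top'):
    p,d=bot.snapshot(n); cv2.imwrite(f'pics/{n}0.png',p); np.save(f'{n}0.npy',d); C=cloud(n,d)
    print(n,bot.camera_info(n))
    for th in('plate','stand','holder','axle','rim_mark','shank','plate_mid','hex_key'):
        for r in bot.pinpoint(th,n)[:3]:
            u,v=np.round(r['point']).astype(int)
            print(th,round(r['confidence'],2),u,v,C[min(max(v,0),479),min(max(u,0),639)].round(3))
print(bot.read_state())
E
```

```text
scene {'vertical_fov': 55.70920644861365, 'cx': 327.61922223164424, 'cy': 237.8493279372971, 'xyz': array([ 0.06662497, -0.12182222,  0.69865208]), 'orientation': array([ 0.84804606, -0.36238397,  0.16221119, -0.35097475])}
plate 0.96 377 242 [ 0.661  0.269 -0.   ]
plate 0.92 330 275 [0.479 0.241 0.063]
plate 0.84 294 242 [0.532 0.396 0.003]
stand 0.8 337 280 [0.486 0.23  0.053]
stand 0.71 246 220 [0.494 0.508 0.02 ]
holder 0.58 326 262 [0.464 0.239 0.112]
axle 0.66 336 250 [0.469 0.222 0.151]
rim_mark 0.56 330 278 [0.479 0.241 0.055]
shank 0.98 324 265 [0.459 0.239 0.108]
plate_mid 0.93 330 258 [ 0.067 -0.122  0.699]
plate_mid 0.79 380 230 [0.662 0.266 0.037]
plate_mid 0.76 294 232 [0.529 0.39  0.038]
hex_key 0.72 409 386 [0.433 0.018 0.002]
top {'vertical_fov': 50.50336712579255, 'cx': 315.77996998551987, 'cy': 234.8178666758081, 'xyz': array([0.31616987, 0.27689104, 0.98654403]), 'orientation': array([ 0.71317989, -0.69271586,  0.07717129, -0.07459076])}
plate 0.9 340 266 [0.469 0.228 0.009]
plate 0.56 252 236 [ 0.526  0.403 -0.001]
plate 0.45 324 174 [ 0.66   0.263 -0.003]
stand 
[... 586 characters left out ...]
0.432  0.025 -0.003]
{'clock': 1.05, 'q': array([ 1.00690403e+00,  2.45060182e-01,  1.55778255e+00,  4.29740327e-05,
        1.33870597e+00, -1.74096164e-01]), 'dq': array([-0.00033628,  0.00210798, -0.00118751,  0.00149465, -0.00057723,
       -0.00035469]), 'tau': array([-1.57419192e-03, -4.15838063e+01, -3.14877105e+01,  6.84596482e-02,
        2.87529995e-02, -4.46961951e-05]), 'position': array([0.24699296, 0.60126768, 0.20549014]), 'tcp_rot': array([ 1.93671380e-01,  9.81066458e-01,  2.80393421e-05, -1.15770956e-05]), 'force': array([-0.19935988, -0.14665844, -0.40761903]), 'wrist_torque': array([-0.014835  , -0.0302379 ,  0.04590826]), 'grip_force': 0.0, 'opening': 0.9996786863650071}
```

View pics/scene0.png

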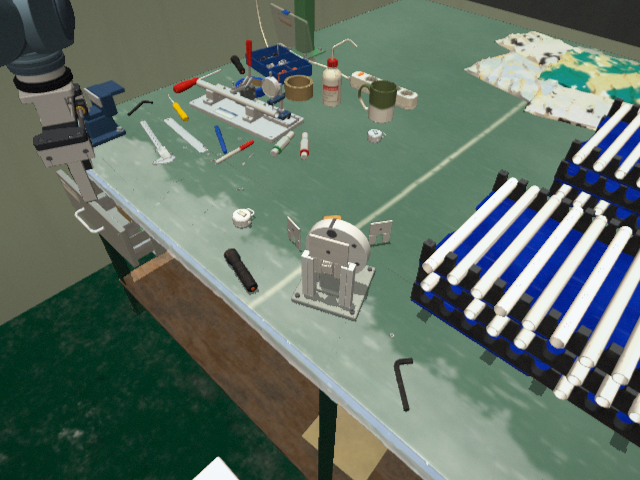

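View pics/top0.png

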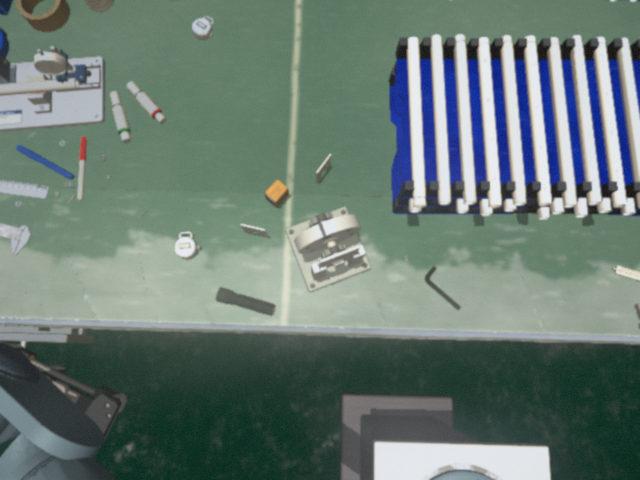

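The genuine plate stands in the stand's holder, about (335,262) in the top view. The two small look-alikes stand at (254,230) and (323,167). Next I'll fit the stand pose and look from close by.

```bash
python3 - <<'E'
from h import *
def rect(P): 
    r=cv2.minAreaRect((P[:,:2]*1000).astype(np.float32)); return np.round(r[0],1),np.round(r[1],1),round(r[2],1),len(P)
def ana(n,d,c=None):
    C=cloud(n,d,c).reshape(-1,3); C=C[(np.abs(C[:,0]-.49)<.11)&(np.abs(C[:,1]-.25)<.11)&(d.ravel()>0)]
    for a,b in((.007,.018),(.145,.163),(.163,.18)):
        Q=C[(C[:,2]>a)&(C[:,2]<b)&(np.hypot(C[:,0]-.49,C[:,1]-.25)<.1)]
        if len(Q)>5: print(n,a,b,rect(Q),Q.mean(0).round(4))
for n in('top','scene'): ana(n,np.load(n+'0.npy'))
s=bot.read_state(); c=cam('wrist'); T=R.from_quat(s['tcp_rot']).as_matrix()
print('cam in tool',T.T@(c[3]-s['position']),(T.T@c[4]).round(3),c[:3])
# look: tool down, y_tool along stand x
yaw=np.radians(20); x=np.array([np.cos(yaw),np.sin(yaw),0])
best=None
for sg in(1,-1):
    Y=sg*x; Z=np.array([0,0,-1.]); q=R.from_matrix(np.c_[np.cross(Y,Z),Y,Z]).as_quat()
    j=bot.solve_ik([.46,.24,.33],q); print(sg,j)
    if j is not None and (best is None or abs(j[5])<abs(best[5])): best=j
bot.set_joints(best)
c=cam('wrist'); p,d=bot.snapshot('wrist'); cv2.imwrite('pics/w1.png',p); np.save('w1.npy',d); ana('wrist',d,c)
print(c); print(bot.read_state()['clock'])
for th in('plate','stand','holder','axle','shank','plate_mid'):
    for r in bot.pinpoint(th,'wrist')[:2]: print(th,r)
E
```

```text
top 0.007 0.018 (array([504.7, 253.4]), array([135.4, 130.1]), 23.0, 1868) [0.4862 0.2578 0.0115]
top 0.145 0.163 (array([492.8, 249.8]), array([65.2, 81.5]), 22.6, 738) [0.5064 0.2553 0.1546]
top 0.163 0.18 (array([471.4, 247.3]), array([65.9, 57.5]), 57.9, 141) [0.466  0.2373 0.1669]
scene 0.007 0.018 (array([503.5, 252. ]), array([135.9, 129.8]), 23.0, 1579) [0.484  0.2257 0.0127]
scene 0.145 0.163 (array([492.8, 247. ]), array([67.3, 81.8]), 22.4, 900) [0.4946 0.2461 0.1542]
scene 0.163 0.18 (array([465.4, 236.3]), array([ 7.3, 69.7]), 23.7, 175) [0.4655 0.2352 0.1672]
cam in tool [ 6.72817600e-02  3.50781682e-05 -1.79649094e-01] [[ 0.001 -0.972 -0.234]
 [ 1.     0.     0.002]
 [-0.002 -0.234  0.972]] (np.float64(392.16687661626474), 315.78658040215896, 237.94316876025204)
1 [ 2.62126042e-01 -1.45113654e-01  1.73818522e+00 -4.44089210e-16
  1.54852109e+00 -8.69398084e-02]
-1 None
wrist 0.007 0.018 (array([504. , 254.7]), array([134.3, 130.2]), 23.0, 4403) [0.4898 0.2639 0.0123]
wrist 0.145 0.163 (array([497.8, 250.1]), array([63.9, 81. ]), 29.8, 2263) [0.5096 0.2601 0.1553]
wrist
[... 171 characters left out ...]
0.43683904, 0.30395011, 0.50930075]), array([[ 9.39019949e-01,  3.34293981e-01,  8.05547615e-02],
       [ 3.43861762e-01, -9.13425538e-01, -2.17744978e-01],
       [ 7.89940967e-04,  2.32166580e-01, -9.72675719e-01]]))
2.7083
plate {'point': [413.7, 100.9], 'confidence': 0.84}
plate {'point': [468.3, 230.1], 'confidence': 0.8}
stand {'point': [357.8, 196.2], 'confidence': 0.7}
stand {'point': [245.9, 332.1], 'confidence': 0.39}
holder {'point': [322.5, 218.8], 'confidence': 0.59}
holder {'point': [355.7, 197.7], 'confidence': 0.47}
shank {'point': [321.6, 217.8], 'confidence': 0.83}
plate_mid {'point': [419.0, 94.2], 'confidence': 0.9}
plate_mid {'point': [475.0, 236.8], 'confidence': 0.58}
```

View pics/w1.png

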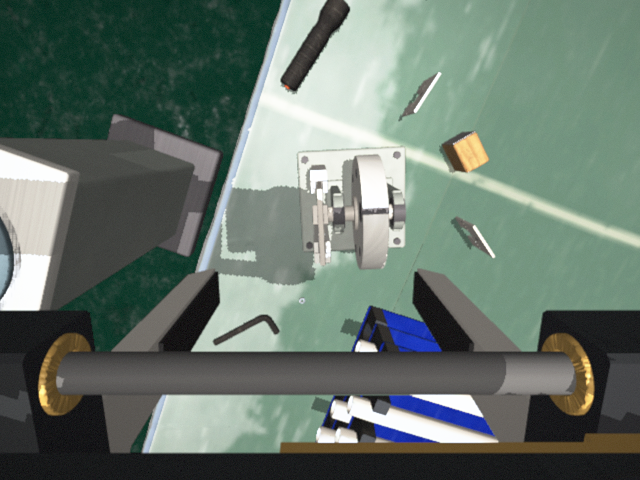

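Wrist view: the plate's top edge shows at (320,220) and the rotor at (372,212). The stand fit is consistent: yaw 23°, origin about (0.511,0.256), and plate top at (0.4654,0.238), 70 mm wide, z 0.168. Grasping it now.

```bash
cat >> h.py <<'E'
YAW=np.radians(23); XS=np.array([np.cos(YAW),np.sin(YAW),0]); YS=np.array([-np.sin(YAW),np.cos(YAW),0]); ZS=np.array([0,0,1.])
O=np.array([.5110,.2570,0])
def tool(a,t):
    "tool tilted t from straight down towards azimuth a; y_tool in that vertical plane"
    Z=np.array([np.cos(a)*np.sin(t),np.sin(a)*np.sin(t),-np.cos(t)]); Y=np.array([np.cos(a)*np.cos(t),np.sin(a)*np.cos(t),np.sin(t)])
    return R.from_matrix(np.c_[np.cross(Y,Z),Y,Z]).as_quat()
def st(m=''):
    s=bot.read_state(); print(m,'t',round(s['clock'],2),'p',s['position'].round(4),'open',round(s['opening'],3),'grip',round(s['grip_force'],1),'F',s['force'].round(1))
E
python3 - <<'E'
from h import *
q=tool(YAW,0); P=np.array([.4653,.2379,0])
bot.movep(P+[0,0,.21],q); bot.command_gripper(.33); st()
print(bot.servo_line(P+[0,0,.140],velocity=.12,max_force=8)); st()
bot.command_gripper(0); st('grip')
bot.servo_line(P+[0,0,.215],velocity=.08); st('up')
p,d=bot.snapshot('scene'); cv2.imwrite('pics/s2.png',cv2.resize(p[190:330,250:420],None,fx=3.5,fy=3.5))
for a in(-40,-20,0,20,-90):
  for t in(55,65):
    a_,t_=np.radians(a),np.radians(t); Z=R.from_quat(tool(a_,t_)).as_matrix()[:,2]
    e=np.array([.52,-.22,.004]); j=bot.solve_ik(e-Z*.062,tool(a_,t_)); print(a,t,None if j is None else np.round(j,2))
E
```

```text
t 4.62 p [0.4653 0.2379 0.21  ] open 0.329 grip 0.0 F [-0.4 -0.5 -0. ]
False
 t 5.36 p [0.4658 0.238  0.1406] open 0.33 grip 0.0 F [-0.3 -0.2  0.4]
grip t 5.88 p [0.4656 0.238  0.1405] open 0.049 grip 30.0 F [-0.8 -0.8  2.1]
up t 6.97 p [0.4649 0.2378 0.2143] open 0.051 grip 30.0 F [-0.1 -0.9 -1.8]
-40 55 None
-40 65 None
-20 55 None
-20 65 None
0 55 [-1.1   0.03  2.46  1.5   0.82 -2.31]
0 65 [-1.19  0.2   2.47  1.7   1.01 -2.62]
20 55 [-1.17  0.21  2.26  1.19  1.08 -2.35]
20 65 [-1.25  0.35  2.25  1.31  1.21 -2.55]
-90 55 None
-90 65 None
```

View pics/s2.png

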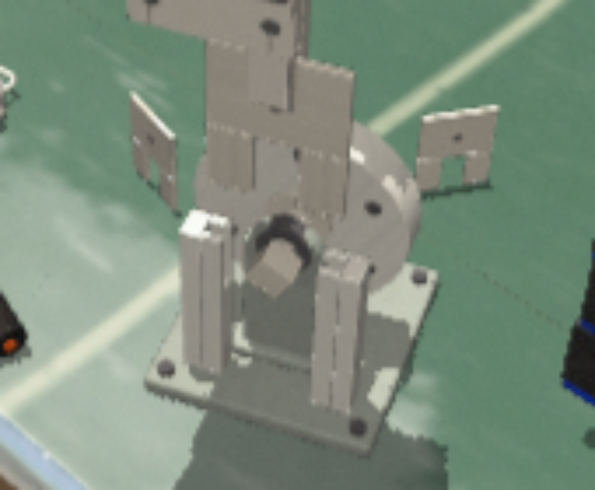

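```bash
python3 - <<'E'
from h import *
q0=bot.read_state()['q']; st(); print(q0.round(2)); L=[]
for t in(50,60,70):
 for a in range(0,360,15):
  for f in(0,1):
   for e in([.45,-.15,.004],[.45,-.25,.004],[.45,-.35,.004],[.52,-.22,.004]):
    r=R.from_quat(tool(np.radians(a),np.radians(t)))
    if f: r=r*R.from_euler('z',np.pi)
    Z=r.as_matrix()[:,2]; j=bot.solve_ik(np.array(e)-Z*.062,r.as_quat())
    if j is not None: L.append((np.abs(j-q0)[1:].max(),t,a,f,e[:2],np.round(j,2)))
L.sort(key=lambda l:l[0])
print(len(L))
for t in (50,60,70):
  seen=set()
  for l in L:
    if l[1]==t and l[2] not in seen and len(seen)<9: seen.add(l[2]); print(*l)
E
```

```text
t 7.03 p [0.4648 0.2378 0.2142] open 0.048 grip 30.0 F [ 0.9  0.7 -1.6]
[ 0.26 -0.06  1.87  0.    1.33 -0.15]
343
0.6254715147380625 50 90 1 [0.45, -0.15] [-0.93  0.51  1.75  0.48  1.63  0.48]
0.6486240992343653 50 225 1 [0.45, -0.15] [-0.12  0.56  1.68 -0.65  1.54 -0.67]
0.6571501974695522 50 105 1 [0.45, -0.15] [-0.83  0.59  1.63  0.36  1.72  0.38]
0.6943769989013233 50 210 1 [0.45, -0.15] [-0.2   0.63  1.57 -0.53  1.66 -0.56]
0.6951752664835076 50 75 1 [0.45, -0.25] [-1.1   0.55  1.7   0.54  1.61  0.55]
0.721967649758388 50 120 1 [0.45, -0.15] [-0.74  0.66  1.53  0.24  1.8   0.26]
0.7497620716925579 50 195 1 [0.45, -0.15] [-0.28  0.69  1.48 -0.41  1.75 -0.45]
0.7689136876298057 50 135 1 [0.45, -0.15] [-0.64  0.7   1.45  0.11  1.85  0.12]
0.768950630815074 50 240 1 [0.45, -0.15] [-0.06  0.47  1.82 -0.77  1.4  -0.75]
0.6506061496241544 60 75 1 [0.45, -0.15] [-1.06  0.55  1.83  0.65  1.64  0.5 ]
0.7054786589924522 60 90 1 [0.45, -0.15] [-0.96  0.64  1.68  0.53  1.75  0.44]
0.7231523896799115 60 60 1 [0.45, -0.25] [-1.23  0.57  1.79  0.72  1.61  0.57]
0.7517669145791144 60 225 1 [0.45
[... 460 characters left out ...]
5604 70 75 1 [0.45, -0.15] [-1.09  0.68  1.77  0.7   1.75  0.46]
0.7835411751992487 70 60 1 [0.45, -0.25] [-1.26  0.7   1.73  0.78  1.72  0.51]
0.8350599983030447 70 90 1 [0.45, -0.15] [-0.98  0.77  1.6   0.58  1.88  0.42]
0.880557685343976 70 225 1 [0.45, -0.15] [-0.05  0.82  1.52 -0.8   1.79 -0.58]
0.8936728297804877 70 45 1 [0.45, -0.35] [-1.39  0.72  1.69  0.89  1.67  0.59]
0.9164677208995207 70 105 1 [0.45, -0.15] [-0.87  0.85  1.45  0.45  1.99  0.35]
0.9337516120874534 70 240 1 [0.45, -0.15] [ 0.03  0.73  1.67 -0.93  1.65 -0.61]
0.9554540904154376 70 210 1 [0.45, -0.15] [-0.14  0.89  1.38 -0.67  1.93 -0.53]
0.9849877536723135 70 120 1 [0.45, -0.15] [-0.76  0.92  1.32  0.31  2.08  0.25]
```

```bash
python3 - <<'E'
from h import *
s=bot.read_state(); p=s['position']
bot.servo_line([p[0],p[1],.31],velocity=.2)
r=R.from_quat(tool(np.radians(70),np.radians(55)))*R.from_euler('z',np.pi); Z=r.as_matrix()[:,2]; q=r.as_quat()
T=np.array([.43,-.13,.0])-Z*.062
bot.movep(T+[0,0,.15],q); st('above')
bot.servo_line(T+[0,0,.03],velocity=.15); 
print(bot.servo_line(T+[0,0,-.006],velocity=.03,max_force=5)); st('touch')
p,d=bot.snapshot('scene'); cv2.imwrite('pics/s3.png',p[150:450,200:640]); cv2.imwrite('pics/s3full.png',p)
E
```

```text
above t 9.31 p [ 0.4129 -0.1771  0.1856] open 0.053 grip 30.0 F [ 0.5 -0.  -1.4]
True
touch t 11.15 p [ 0.4126 -0.1776  0.0373] open 0.046 grip 30.0 F [-0.8 -0.8  3.9]
```

View pics/s3full.png

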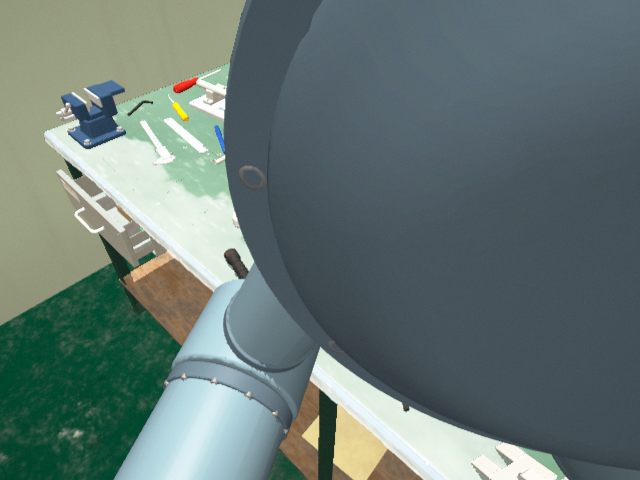

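The arm hides the view, but the touch height matches the geometry (TCP z 0.037, expected 0.036). Releasing, sliding the finger out and checking.

```bash
python3 - <<'E'
from h import *
bot.command_gripper(.2); st('open')
p=bot.read_state()['position']; h=-np.array([np.cos(np.radians(70)),np.sin(np.radians(70)),0])
print(bot.servo_line(p+[0,0,-.012],velocity=.06,max_force=12)); st('low')
p=bot.read_state()['position']
print(bot.servo_line(p+h*.07,velocity=.08,max_force=15)); st('out')
p=bot.read_state()['position']
bot.servo_line(p+[0,0,.2],velocity=.3)
bot.movep([.44,-.05,.33],tool(YAW,0)); st()
c=cam('wrist'); p,d=bot.snapshot('wrist'); cv2.imwrite('pics/w4.png',p)
C=cloud('wrist',d,c)
for r in bot.silhouettes('plate','wrist')[:4]:
    Q=C[r['pixels']]; print(r['confidence'],r['rect'],np.median(Q,0).round(3),Q[:,2].max().round(3))
E
```

```text
open t 11.65 p [ 0.4121 -0.177   0.0366] open 0.202 grip 0.3 F [ 0.7  0.3 -1.4]
False
low t 12.0 p [ 0.4119 -0.1764  0.0241] open 0.2 grip 0.3 F [-0.6  0.3 -1.3]
True
out t 12.47 p [ 0.4037 -0.2015  0.0266] open 0.203 grip 0.0 F [-4.3 -2.7  9.3]
 t 14.64 p [ 0.4396 -0.0503  0.3284] open 0.197 grip 0.0 F [-0.2  0.   0.2]
0.83 [230.4, 227.5, 307.1, 304.2] [ 0.404 -0.164  0.005] 0.508
0.82 [587.0, 0.3, 640.0, 40.1] [0.663 0.264 0.035] 0.508
```

View pics/w4.png

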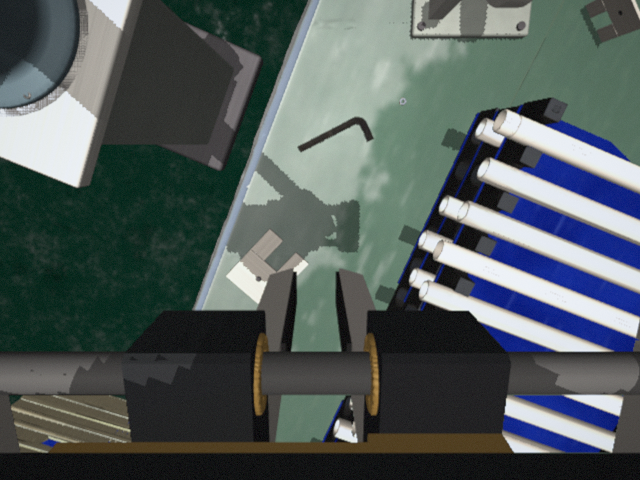

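The plate lies flat at (0.404,-0.164), shown at (265,268), and the hex key at (340,133) is undisturbed. Next is a view of the rotor's front face, rectified from the scene and wrist cameras.

```bash
cat >> h.py <<'E'
F=O-.012*XS+.1*ZS
def rectify(n,img,c,S=400,half=.08):
    "front face, as the robot sees it: right = stand -y, up = z"
    k=np.array([[-1,-1],[1,-1],[1,1],[-1,1]])*half
    u,v=proj(n,np.array([F-a*YS-b*ZS for a,b in k]),c)
    H=cv2.getPerspectiveTransform(np.c_[u,v].astype(np.float32),((k/half+1)*S/2).astype(np.float32))
    return cv2.warpPerspective(img,H,(S,S),flags=cv2.INTER_CUBIC)
E
python3 - <<'E'
from h import *
pc=np.array([.0673,0,-.1796]); zc=np.array([-.234,0,.972]); L=[]
for el in(25,35,45,55):
 for az in range(-70,71,10):
  a=YAW+np.radians(az); e=np.radians(el); v=np.array([np.cos(a)*np.cos(e),np.sin(a)*np.cos(e),-np.sin(e)])
  for ro in range(0,360,20):
    r0,_=R.align_vectors([v],[zc/np.linalg.norm(zc)]); r=R.from_rotvec(v*np.radians(ro))*r0
    for D in(.3,.36):
      p=F-v*D-r.apply(pc); p_body=p-r.apply([0,0,.15])
      if p[2]<.17 or p_body[2]<.2: continue
      j=bot.solve_ik(p,r.as_quat())
      if j is not None: L.append((v@XS,el,az,ro,D,np.abs(j-bot.read_state()['q']).max(),p.round(3),r.as_quat(),np.round(j,2)))
L.sort(key=lambda l:-l[0]); print(len(L))
for l in L[:6]: print(*l[:7],l[8])
L2=[l for l in L if l[5]<1.2]
for l in L2[:4]: print(*l[:7],l[8])
import pickle; pickle.dump((L,L2),open('view.pkl','wb'))
E
```

```text
973
0.8191520442889919 35 0 0 0.3 1.3218116889914713 [0.422 0.234 0.178] [ 0.32 -0.61  2.5  -0.17  0.49 -2.09]
0.8191520442889919 35 0 20 0.3 1.2911069745275188 [0.427 0.228 0.181] [ 0.22 -0.63  2.49  0.11  0.56 -2.06]
0.8191520442889919 35 0 40 0.3 1.2333339894307995 [0.43  0.221 0.182] [ 0.12 -0.65  2.49  0.35  0.63 -2.  ]
0.8191520442889919 35 0 60 0.3 1.144581033736415 [0.432 0.213 0.18 ] [ 0.01 -0.67  2.51  0.57  0.7  -1.92]
0.8191520442889919 35 0 340 0.3 1.3343078903247223 [0.417 0.238 0.174] [ 0.39 -0.6   2.52 -0.47  0.43 -2.11]
0.8067072841115989 35 10 20 0.3 1.9536533918170176 [0.428 0.22  0.179] [ 0.12 -0.68  2.53  0.36  0.58 -2.72]
0.8191520442889919 35 0 60 0.3 1.144581033736415 [0.432 0.213 0.18 ] [ 0.01 -0.67  2.51  0.57  0.7  -1.92]
0.8067072841115988 35 -10 0 0.3 1.0307552635431778 [0.423 0.243 0.181] [ 0.4  -0.53  2.43 -0.39  0.55 -1.45]
0.8067072841115988 35 -10 0 0.36 0.8521050804868799 [0.375 0.232 0.215] [ 0.44 -0.77  2.5  -0.34  0.73 -1.5 ]
0.8067072841115988 35 -10 20 0.3 1.03259522078842 [0.425 0.235 0.182] [ 0.3  -0.59  2.46 -0.1   0.55 -1.44]
```

```bash
python3 - <<'E'
from h import *
import pickle
L,L2=pickle.load(open('view.pkl','rb')); l=[l for l in L2 if l[1]==35 and l[2]==-10 and l[3]==0 and l[4]==.36][0]
j=bot.solve_ik(l[6],l[7]); print(j.round(2)); np.save('viewq.npy',j)
bot.set_joints(j); st()
c=cam('wrist'); p,d=bot.snapshot('wrist'); a=rectify('wrist',p,c); p2,_=bot.snapshot('scene'); b=rectify('scene',p2,cam('scene'))
cv2.imwrite('pics/v5.png',np.hstack([a,b])); cv2.imwrite('pics/v5w.png',p)
E
```

```text
[ 0.44 -0.77  2.5  -0.34  0.73 -1.5 ]
 t 15.94 p [0.3759 0.2316 0.2161] open 0.202 grip 0.0 F [0.2 0.3 0.7]
```

View pics/v5.png

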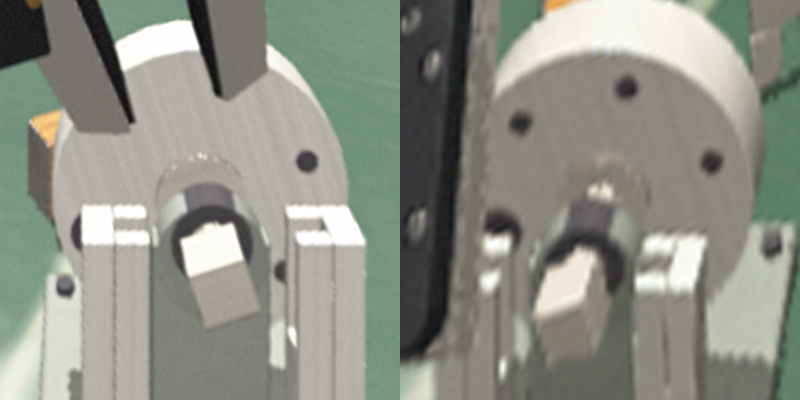

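Right (scene) view: centre (600,200), bores at (521,122), (626,87) and (711,160), and the large bore at (500,228). That puts the rotor angle near -107°. It swung left by itself and stopped 24–37° short, so heavy-down is about -137°. To check from the other side, I'll turn it 85° counter-clockwise by hand, let go and look.

```bash
cat >> h.py <<'E'
def rim(phi,rad,flip):
    "TCP pose pinching the rim at phi degrees clockwise of the top, TCP at radius rad"
    f=np.radians(phi); u=np.cos(f)*ZS-np.sin(f)*YS; Y=(-1 if flip else 1)*XS; Z=-u
    return O+.1*ZS+rad*u, R.from_matrix(np.c_[np.cross(Y,Z),Y,Z]).as_quat()
def turn(a,b,flip,rad=.034,step=8.5,vel=.018):
    n=max(1,int(np.ceil(abs(b-a)/step)))
    for x in np.linspace(a,b,n+1)[1:]:
        p,q=rim(x,rad,flip); bot.servo_line(p,q,velocity=vel)
E
python3 - <<'E'
from h import *
st(); 
for fl in(0,1):
  for phi in(-60,-43,-20,0,20,42,60):
    for rad in(.034,.12):
      j=bot.solve_ik(*rim(phi,rad,fl)); print(fl,phi,rad,None if j is None else np.round(j,2))
E
```

```text
t 16.04 p [0.3762 0.2314 0.2162] open 0.199 grip 0.0 F [ 0.3 -0.2 -0.1]
0 -60 0.034 None
0 -60 0.12 [ 0.83  0.53  1.55 -0.91  1.64  0.65]
0 -43 0.034 [ 0.63  0.36  1.72 -0.75  1.35  0.52]
0 -43 0.12 [ 0.72  0.34  1.62 -0.71  1.49  0.5 ]
0 -20 0.034 [ 0.46  0.2   1.78 -0.37  1.2   0.2 ]
0 -20 0.12 [ 0.51  0.13  1.71 -0.36  1.36  0.19]
0 0 0.034 [ 0.27  0.14  1.82 -0.    1.19 -0.13]
0 0 0.12 [ 0.27  0.05  1.75 -0.    1.34 -0.13]
0 20 0.034 [ 0.08  0.17  1.82  0.35  1.28 -0.44]
0 20 0.12 [ 0.03  0.09  1.75  0.33  1.44 -0.44]
0 42 0.034 [-0.08  0.3   1.79  0.64  1.47 -0.69]
0 42 0.12 [-0.17  0.26  1.71  0.6   1.61 -0.68]
0 60 0.034 [-0.17  0.47  1.74  0.82  1.65 -0.83]
0 60 0.12 [-0.27  0.46  1.65  0.77  1.78 -0.82]
1 -60 0.034 None
1 -60 0.12 [ 0.83  0.53  1.55 -0.91  1.64 -2.49]
1 -43 0.034 [ 0.63  0.36  1.72 -0.75  1.35 -2.63]
1 -43 0.12 [ 0.72  0.34  1.62 -0.71  1.49 -2.65]
1 -20 0.034 None
1 -20 0.12 None
1 0 0.034 None
1 0 0.12 None
1 20 0.034 [0.08 0.17 1.82 0.35 1.28 2.7 ]
1 20 0.12 [0.03 0.09 1.75 0.33 1.44 2.71]
1 42 0.034 [-0.08  0.3   1.79  0.64  1.47  2.45]
1 42 0.12 [-0.17  0.26  1.71  0.6   1.61  2.46]
1 60 0.034 [-0.17  0.47  1.74  0.82  1.65  2.32]
1 60 0.12 [-0.27  0.46  1.65  0.77  1.78  2.33]
```

```bash
python3 - <<'E'
from h import *
bot.command_gripper(.46)
p=bot.read_state()['position']; bot.servo_line(p+[-.02,-.02,.09],velocity=.25)
bot.movep(*rim(44,.125,0)); p,q=rim(44,.034,0)
print(bot.servo_line(p,velocity=.12,max_force=10)); st('at rim')
bot.command_gripper(0); st('grip')
turn(44,-41,0); st('turned')
bot.command_gripper(.46); st('free')
bot.servo_line(rim(-41,.125,0)[0],velocity=.2)
bot.movep(*rim(-10,.2,0)); st('up')
bot.set_joints(np.load('viewq.npy')); bot.hold(.5); st()
c=cam('wrist'); p,d=bot.snapshot('wrist'); a=rectify('wrist',p,c); p2,_=bot.snapshot('scene'); b=rectify('scene',p2,cam('scene'))
cv2.imwrite('pics/v6.png',np.hstack([a,b]))
E
```

```text
False
at rim t 19.42 p [0.5209 0.2351 0.1251] open 0.461 grip 0.0 F [ 0.3  0.7 -0.1]
grip t 19.86 p [0.5208 0.235  0.1248] open 0.257 grip 30.0 F [ 0.6 -1.2  1.5]
turned t 24.19 p [0.5028 0.2775 0.1256] open 0.249 grip 30.0 F [6.  2.7 2.4]
free t 24.71 p [0.5019 0.2773 0.1253] open 0.457 grip 0.0 F [-1.3  0.3  0.4]
up t 25.87 p [0.4978 0.287  0.2967] open 0.455 grip 0.0 F [ 0.1  1.3 -0.4]
 t 27.73 p [0.3751 0.232  0.2151] open 0.456 grip 0.0 F [-0.3  0.2  0.6]
```

View pics/v6.png

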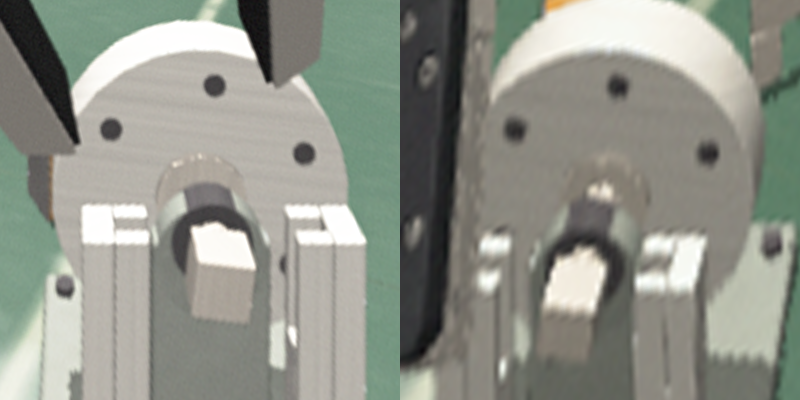

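Bores are now at (214,86) on the left and (618,86) on the right. The pattern has moved -4° mod 60, and the large bore has gone from the left side, so the net turn is about -64° and the angle is -171°. The two stops, -107° and -171°, give heavy-down at -139° with each stop 32° short, inside 24–37°. Turning 32° clockwise and holding.

```bash
python3 - <<'E'
from h import *
p=bot.read_state()['position']; bot.servo_line(p+[-.02,-.02,.09],velocity=.25)
bot.movep(*rim(-16,.125,0)); p,q=rim(-16,.034,0)
print(bot.servo_line(p,velocity=.12,max_force=10)); bot.command_gripper(0); st('grip')
turn(-16,16,0); bot.hold(.5); st('turned')
c=cam('wrist'); p,d=bot.snapshot('wrist'); a=rectify('wrist',p,c); p2,_=bot.snapshot('scene'); b=rectify('scene',p2,cam('scene'))
cv2.imwrite('pics/v7.png',np.hstack([a,b]))
E
```

```text
False
grip t 31.28 p [0.5077 0.2659 0.1333] open 0.253 grip 30.0 F [-0.8  0.5  2.3]
turned t 33.45 p [0.515  0.2485 0.1336] open 0.253 grip 30.0 F [-1.2 -0.9  7. ]
```

View pics/v7.png

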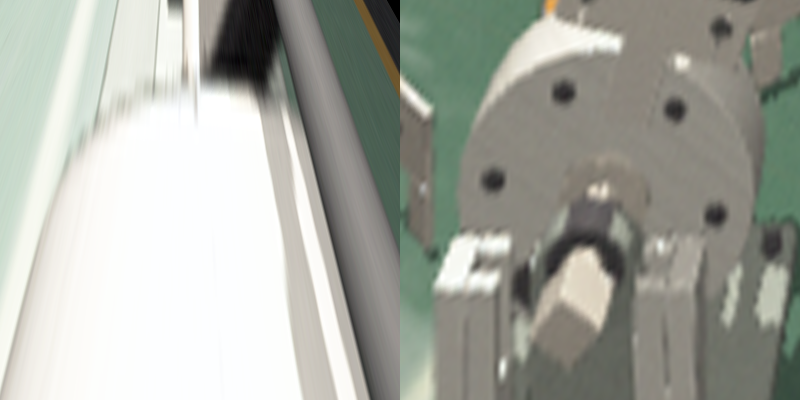

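The scene view confirms it: small bores at -19°, 40°, -79° and 97°, and the large dark bore at (522,283), which is -139° as intended. The rotor is gripped and still.

```bash
python3 -c "
from h import *
print(bot.hand_in())"
```

```text
the job is handed in; nothing more can be done
None
```

The job is handed in: the locking plate lies flat on the bench away from the stand, and the gripper is holding the rotor still by its rim with the heavy side down at about -139° (the midpoint of the two stops). The hand-in returned no verdict.

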